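# Dry layout of stones and driftwood on the mock-up board

### The job

Lay out the dry hardscape on the grey mock-up board: lay the flat slate slab midway between the two driftwood roots with its long side running from root to root, and stand the little sawn stump upright in the middle of it. Set the standing stone upright squarely behind the low spreading root, and the round pebble lying flat squarely in front of the tall root, each with its middle 8 cm from the middle of that root's round black foot (behind means towards the edge of the board away from the robot, in front the near edge). Leave the glue jar and the loose twig where they are, and let go of everything.

Things in the scene. Friction and masses are not known exactly. Their poses are not given: they have to be found in the camera images.
- board: Grey mock-up board fixed to the table, 230 mm deep (its x) by 310 mm wide (its y) by 12 mm thick, turned at most 0.12 rad. Origin: centre of its underside, on the table. Its x axis points away from the robot (behind), y to the left, z up; its top is at z = 12 mm.
- root_tall: Tall driftwood root, 200 mm high, slim, leaning back; fixed on the board on a round black foot 60 mm across, 6 mm thick, 115 mm left or right of the board's middle (varies; the low root is opposite). Reaches at most 45 mm behind and 35 mm in front of or beside its origin: the centre of the foot's underside, on the board's top. Axes parallel to the board's (x = behind).
- root_low: The low spreading driftwood root, 70 mm high, 100 mm wide along y, with branches to both sides and one to the front; fixed on the board on a like black foot 60 mm across. It reaches no more than 30 mm behind its origin. Origin and axes as for the tall root.
- slab: Loose flat dark slate slab, 90 mm (its x) by 60 mm (its y) by 22 mm thick, about 0.3 kg. Origin: centre of its underside; z up.
- stump: Loose little sawn stump of light wood, standing upright: round, 48 mm across at the foot, 42 mm at the top, 50 mm high, about 50 g. Origin: centre of its underside; z up.
- stone: Loose upright grey stone, 50 mm (its x) by 36 mm (its y) with plain vertical sides up to 46 mm, narrowing to a crooked tip 72 mm high; about 0.26 kg; grip it across the 36 mm. Origin: centre of its underside; z up.
- pebble: Loose round flat grey pebble, 60 mm across, 36 mm high, widest from 14 to 22 mm above its underside, about 0.2 kg. Origin: centre of its underside; z up.
- jar: Glue jar with a white lid, 56 mm across, 66 mm high; loose, to be left alone. Origin: centre of its underside; z up.
- twig: Forked loose twig lying on the table, 105 mm long along its x, 50 mm wide, 14 mm thick; to be left alone. Origin: near its middle, on the table.
Mind the look-alikes: they are no part of the job. What is shaped like the stone but red is not meant.

How it is judged:
By the outcome, as a careful person would: the job done as asked, in the order asked, and still so for the second after the job is handed in, with the robot touching nothing.
It also fails if it takes over 128 s, if anything falls off the work surface, if the arm or the gripper's body presses on something with over 40 N, if the wrist force passes 120 N, or if a joint passes its speed limit or range.

### The arm

A 6-joint arm with a two-finger parallel gripper is mounted at the origin on the work surface. World frame = base frame: x ahead of the robot, y to its left, z up, the work surface at z = 0. Lengths are in m, angles in rad, forces in N, time in s.
With the tool pointing down it reaches from about 0.375 to 0.975 m from the base axis. Payload 3.8 kg.
Tool frame: the origin (TCP) lies on the centre line of the jaws, within the pads' length; the fingertips stand 17 mm ahead of it and the grasp point (between the pads) lies 2 mm behind it (bot.tip_extent is the distance from the TCP to the fingertips, in m); z points along the fingers, y is the line along which they close (so a half turn about z gives the same grasp; the last joint's range is limited). The gripper opens to 85 mm and grips with 20 to 120 N. Pads are 22 mm wide; open, the fingers measure 114 mm over their backs; the gripper's body (76 mm by 85 mm) begins 54 mm behind the grasp point. The pads swing forward as they close: fully open they stand 13 mm farther back than shut.
Start: joints at [-1.137, 0.264, 1.604, -0, 1.274, -0.037], TCP at [0.306, -0.602, 0.248] pointing down, gripper open.
Joint ranges: [-2.63, 2.63], [-0.94, 2.18], [0.31, 2.57], [-1.31, 4.45], [0, 2.66], [-2.55, 2.55]. Speed limits (rad/s): [2.57, 2.57, 3.14, 3.14, 3.14, 3.14].

### API

Orientations are given as a rotation vector (axis times angle).
In Python, from workcell import readout, read_camera, finish_job, bot gives the robot as it stands.
- The arm moves only by the tool jog_arm, never from a script. Its argument "deltas" is one flat list of numbers, 7 for each row, row after row: the shift along the tool's x, y, z in m, then the turn, a rotation vector about the tool's x, y, z in degrees, then the gripper command: -1 is shut, 1 is fully open, values between are in proportion. A call has 1 to 8 rows; each row is the pose to reach, as a shift and turn from the pose commanded when the call began, along the tool's axes at that moment; what a row does not reach only later rows make up. A row lasts 1/10 s, in which the tool goes at most 50 mm and 8.59 degrees, less where a joint would pass 70% of its speed; a pose out of reach is approached as far as the arm can. A call with a gripper value outside its range is refused whole. The fingers move at their own pace and stop on an object; "squeeze" is the grip in N (left out, the last holds). Time passes only in rows, so rows that repeat a pose let the fingers close. It gives the time, the measured TCP pose, the force, the opening and the grip force at its end, in the units of the state.
- readout.read_state(): the state, without advancing time (a new reading comes with each control period).
- read_camera(name): name is "scene" or "top" or "wrist"; returns a dict with "color" (420x560x3 uint8, blue, green, red), "fx", "fy", "cx", "cy" (pixels), "dist" ([k1, k2, p1, p2, k3] as OpenCV has them; the pictures are not rectified), "origin" and "attitude" of the camera in the world. Camera axes: x right, y down, z forward; pixel columns grow to the right and rows downward; lengths in m; the calibration is good to about 2 mm. A picture is of the moment at which its call begins. There is no depth.
- finish_job(): hands the job in; it is judged then, once.
The state is a dict: "time": time; "q": joint angles; "joint_vel": joint speeds; "joint_torque": joint torques, N m; "tool_pos": TCP position; "tcp_rot": TCP orientation; "wrist_force": force on the tool from outside, world axes, zero at the start; "torque": the same for the moment, N m; "width": opening from 0.0 (shut) to 1.0 (fully open); "grip_force": force on a finger pad.
Only numpy, scipy, OpenCV 4.12 (cv2) and the standard library are available. Lean on these libraries where they do the work, as an engineer would, in place of code of your own. Each camera call takes 0.05 s, during which the arm holds its last target. There are 200 camera calls.

## Working session

There is one attempt and no reset: what is moved stays moved. The work goes in short steps, Python scripts to look and compute and a tool call to move; the robot and the scene stay as the last step left them, time stands still between calls to the robot, and variables do not carry over. Pictures are saved under pics/ and viewed, at most 14 in all, crops included, and the job is handed in when it is done.

Besides the shell and the picture viewer there is one more tool, called after "Emit:" by a JSON object that holds its "method" and its "body", one argument or row to a line. jog_arm: Moves the arm, as the interface text tells. Its arguments: {"type":"object","properties":{"deltas":{"type":"array"},"squeeze":{"type":"number"}},"required":["deltas"]}

```bash
mkdir -p pics; ls
cat > h.py <<'E'
import numpy as np, cv2
from scipy.spatial.transform import Rotation as R
from workcell import readout, read_camera, finish_job, bot
def att(c):
    a=np.array(c["attitude"],float)
    return a if a.shape==(3,3) else R.from_rotvec(a).as_matrix()
def ray(c,uv):
    K=np.array([[c["fx"],0,c["cx"]],[0,c["fy"],c["cy"]],[0,0,1]])
    p=cv2.undistortPoints(np.array(uv,float).reshape(-1,1,2),K,np.array(c["dist"],float)).reshape(-1,2)
    return np.c_[p,np.ones(len(p))]@att(c).T
def onplane(c,uv,z):
    d=ray(c,uv);o=np.array(c["origin"]);return o+d*((z-o[2])/d[:,2])[:,None]
def proj(c,P):
    K=np.array([[c["fx"],0,c["cx"]],[0,c["fy"],c["cy"]],[0,0,1]])
    A=att(c).T;r=cv2.Rodrigues(A)[0]
    return cv2.projectPoints(np.array(P,float).reshape(-1,1,3),r,-A@np.array(c["origin"],float),K,np.array(c["dist"],float))[0].reshape(-1,2)
E
python3 - <<'E'
from h import *
for n in("scene","top"):
    c=read_camera(n);cv2.imwrite(f"pics/{n}0.png",c["color"]);print(n,c["origin"],c["attitude"],c["fx"])
    import pickle;pickle.dump(c,open(n+"0.pkl","wb"))
print(readout.read_state(), bot.tip_extent)
E
```

```text
pics
scene [1.30776754 0.36365512 1.33281864] [-1.53989544 -2.22760518  0.67928018] 482.50295767312934
top [0.34298561 0.06236749 1.39049341] [-2.20440818  2.16256296 -0.09927022] 545.4493365967676
{'time': 0.1, 'q': array([-1.13690142e+00,  2.64697460e-01,  1.60525333e+00,  1.71955524e-06,
        1.27370288e+00, -3.68791419e-02]), 'joint_vel': array([-0.00072296, -0.00127245, -0.00277065,  0.00027527,  0.00101674,
       -0.00044049]), 'joint_torque': array([ 4.67819937e-04, -5.16704786e+01, -3.68589306e+01, -1.99944577e-05,
        6.27874484e-03, -4.71075782e-05]), 'tool_pos': array([ 0.30590887, -0.60099086,  0.24706467]), 'tcp_rot': array([-3.05299556e+00, -7.32208116e-01,  6.35502316e-04]), 'wrist_force': array([ 0.07429609, -0.46457109,  0.00654336]), 'torque': array([ 0.02247417, -0.02610374, -0.03812682]), 'grip_force': 0.0, 'width': 0.9968843604898441} 0.017
```

View pics/top0.png

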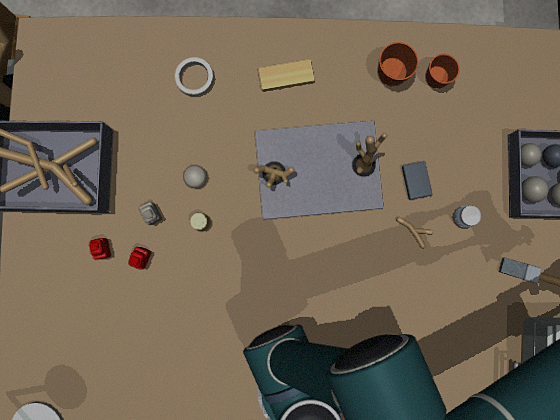

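View pics/scene0.png

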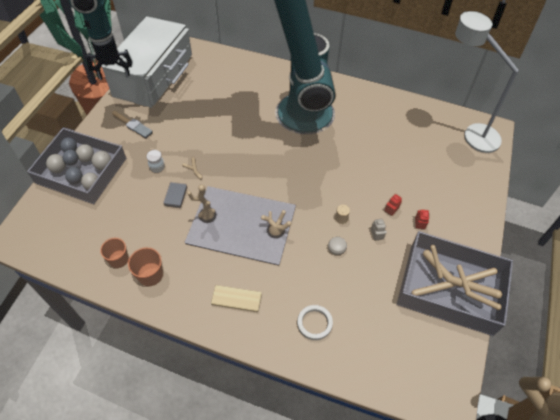

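The top view has +x up and +y left. I read the low root's foot at about (271,173), the tall root's at (363,167), slab at (417,180), pebble (194,176), stump (200,221), stone (149,212), jar (467,216) and twig (414,232). The two red stones are decoys.

Run:
```python
from h import *
import pickle
c=pickle.load(open("top0.pkl","rb"));s=pickle.load(open("scene0.pkl","rb"))
im=c["color"];hsv=cv2.cvtColor(im,cv2.COLOR_BGR2HSV)
for n,(u,v) in dict(board=(320,190),table=(230,150),slab=(417,180),peb=(194,176),stump=(200,221),stone=(149,212),foot=(363,172)).items(): print(n,im[v,u],hsv[v,u])
i=im.astype(int)
d=i[:,:,0]-i[:,:,2]  # blue - red : table strongly negative
def blob(m,seed,box):
    x0,y0,x1,y1=box;k=np.zeros(m.shape,np.uint8);k[y0:y1,x0:x1]=m[y0:y1,x0:x1]
    cs=cv2.findContours(k,cv2.RETR_EXTERNAL,cv2.CHAIN_APPROX_NONE)[0]
    return max(cs,key=cv2.contourArea)
m=((d>-18)).astype(np.uint8)
b=blob(m,0,(245,110,395,230))
h=cv2.convexHull(b);r=cv2.minAreaRect(h);P=onplane(c,cv2.boxPoints(r),.012)
print("board",P.round(3).tolist(),[np.linalg.norm(P[k]-P[k-1]).round(3) for k in range(4)],P.mean(0).round(4))
for n,box,z in(("slab",(398,155,436,205),.022),("peb",(178,160,212,195),.018),("stone",(135,198,164,226),.046)):
    b=blob(m,0,box);r=cv2.minAreaRect(b);P=onplane(c,cv2.boxPoints(r),z)
    print(n,P.round(3).tolist(),[np.linalg.norm(P[k]-P[k-1]).round(3) for k in range(4)],P.mean(0).round(4))
(x,y),rad=cv2.minEnclosingCircle(blob((hsv[:,:,2]>150).astype(np.uint8),0,(186,205,215,235)))
print("stump",x,y,rad,onplane(c,[(x,y)],.05))
a=cv2.resize(im[110:250,130:440],None,fx=2.5,fy=2.5,interpolation=cv2.INTER_CUBIC)
cv2.imwrite("pics/topc.png",a)
```

```text
board [131 125 126] [125  12 131]
table [ 96 117 138] [ 15  78 138]
slab [95 85 82] [113  35  95]
peb [157 167 171] [ 21  21 171]
stump [147 178 173] [ 35  44 178]
stone [110 121 124] [ 24  29 124]
foot [28 43 45] [26 96 45]
board [[0.66, 0.137, 0.012], [0.696, -0.176, 0.012], [0.465, -0.197, 0.012], [0.431, 0.111, 0.012]] [np.float64(0.231), np.float64(0.315), np.float64(0.232), np.float64(0.31)] [ 0.5631 -0.0312  0.012 ]
slab [[0.575, -0.24, 0.022], [0.591, -0.301, 0.022], [0.501, -0.321, 0.022], [0.486, -0.26, 0.022]] [np.float64(0.091), np.float64(0.064), np.float64(0.092), np.float64(0.063)] [ 0.5384 -0.2804  0.022 ]
peb [[0.536, 0.326, 0.018], [0.578, 0.287, 0.018], [0.537, 0.245, 0.018], [0.496, 0.284, 0.018]] [np.float64(0.058), np.float64(0.058), np.float64(0.059), np.float64(0.057)] [0.5366 0.2854 0.018 ]
stone [[0.451, 0.421, 0.046], [0.473, 0.385, 0.046], [0.427, 0.356, 0.046], [0.405, 0.392, 0.046]] [np.float64(0.055), np.float64(0.042), np.float64(0.055), np.float64(0.042)] [0.439  0.3881 0.046 ]
stump 197.8795166015625 220.56626892089844 8.184587478637695 [[0.42265687 0.26817419 0.05      ]]
```

View pics/topc.png

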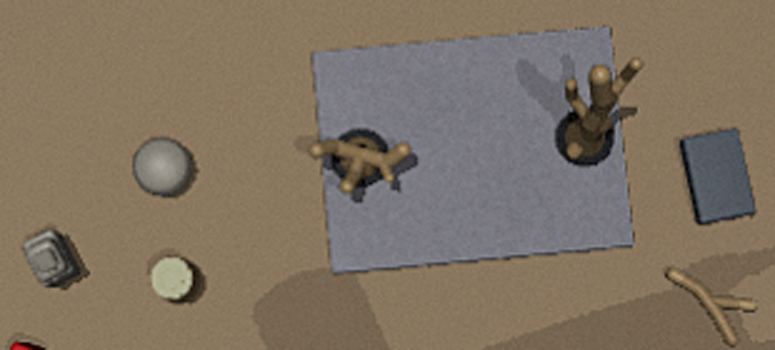

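The enlarged top view confirms the layout. The feet sit at about (585,138) for the tall root and (360,158) for the low one in the crop. The slab, stone, pebble and stump are as measured, and their sizes match the figures given.

```bash
cat >> h.py <<'E'
def mv(pos,yaw,show=True):
    """delta from measured pose to pos with tool down, tool y along yaw direction (mod pi)"""
    s=readout.read_state();T=R.from_rotvec(s["tcp_rot"]);best=None
    for k in(0,np.pi):
        y=np.array([np.cos(yaw+k),np.sin(yaw+k),0]);z=np.array([0,0,-1.]);x=np.cross(y,z)
        r=(T.inv()*R.from_matrix(np.c_[x,y,z])).as_rotvec(degrees=True)
        print("yaw",round(yaw+k,3),"d",(T.inv().apply(np.array(pos)-s["tool_pos"])).round(4),"turn",r.round(2),"q6",s["q"][5].round(2))
E
python3 - <<'E'
from h import *
import pickle
c=pickle.load(open("top0.pkl","rb"))
for n,p in(("low",(360,158)),("tall",(585,138))):
    print(n,onplane(c,[(p[0]/2.5+130,p[1]/2.5+110)],.018))
s=readout.read_state();print(R.from_rotvec(s["tcp_rot"]).as_matrix().round(3))
mv([.54,-.28,.30],np.pi/2+.22)
E
```

```text
low [[0.54883235 0.08340196 0.018     ]]
tall [[ 0.57431275 -0.14581047  0.018     ]]
[[ 0.891  0.454 -0.001]
 [ 0.454 -0.891  0.002]
 [ 0.    -0.002 -1.   ]]
yaw 1.791 d [ 0.3542 -0.18   -0.0525] turn [-2.0000e-02 -1.7000e-01 -1.6563e+02] q6 -0.04
yaw 4.932 d [ 0.3542 -0.18   -0.0525] turn [-1.200e-01  1.000e-02  1.437e+01] q6 -0.04
```

Emit:
{"method": "jog_arm", "body": {
  "deltas": [0.354,-0.18,-0.052,0,0,14.4,1,0.354,-0.18,-0.052,0,0,14.4,1,0.354,-0.18,-0.052,0,0,14.4,1,0.354,-0.18,-0.052,0,0,14.4,1,0.354,-0.18,-0.052,0,0,14.4,1,0.354,-0.18,-0.052,0,0,14.4,1,0.354,-0.18,-0.052,0,0,14.4,1,0.354,-0.18,-0.052,0,0,14.4,1]
}}

```text
time: 0.9
tool_pos: [0.5403, -0.2791, 0.3]
tcp_rot: [-3.122, -0.344, 0.001]
wrist_force: [1.3, -0.9, -0.4]
width: 0.997
grip_force: 0.0
```

Emit:
{"method": "jog_arm", "body": {
  "deltas": [0,0,0,0,0,0,1,0,0,0,0,0,0,1,0,0,0,0,0,0,1]
}}

```text
time: 1.2
tool_pos: [0.539, -0.2814, 0.2995]
tcp_rot: [-3.122, -0.344, 0.002]
wrist_force: [0.2, -0.5, 0.3]
width: 0.999
grip_force: 0.0
```

Run:
```python
from h import *
s=readout.read_state();print(s["tool_pos"],s["q"].round(2),s["time"],s["wrist_force"])
c=read_camera("wrist");cv2.imwrite("pics/w1.png",c["color"]);print(c["origin"],att(c).round(2),c["fx"])
import pickle;pickle.dump(c,open("w1.pkl","wb"))
```

```text
[ 0.53903444 -0.28141962  0.29951386] [-0.52  0.11  1.69 -0.    1.34  0.83] 1.2 [ 0.23148701 -0.53363038  0.3047083 ]
[ 0.60461465 -0.26788248  0.42478085] [[ 0.22 -0.94 -0.26]
 [-0.98 -0.21 -0.06]
 [ 0.    0.26 -0.96]] 306.49055993075467
```

View pics/w1.png

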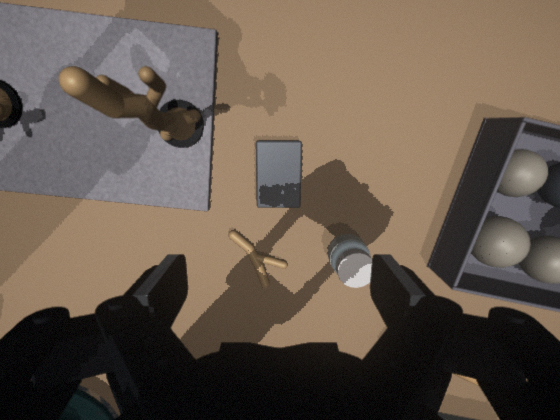

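The wrist view shows the slab at about (279,174), the tall root's foot at (182,123), and the twig and jar in front of the slab. The camera sits on the tool's +x side. I'll refine the slab and the tall foot from this view.

Run:
```python
from h import *
import pickle
c=pickle.load(open("w1.pkl","rb"));im=c["color"].astype(int)
m=((im[:,:,0]-im[:,:,2])>-12).astype(np.uint8);k=np.zeros_like(m);k[130:216,245:312]=m[130:216,245:312]
k=cv2.morphologyEx(k,cv2.MORPH_OPEN,np.ones((3,3)))
b=max(cv2.findContours(k,0,1)[0],key=cv2.contourArea);r=cv2.minAreaRect(b);print(r)
P=onplane(c,cv2.boxPoints(r),.022);print(P.round(4).tolist(),[np.linalg.norm(P[k]-P[k-1]).round(4) for k in range(4)],P.mean(0).round(4))
L=max(((P[k]-P[k-1]) for k in range(4)),key=np.linalg.norm);print("long yaw",np.arctan2(L[1],L[0]))
print("tallfoot",onplane(c,[(182,123)],.018))
# board right edge
print(onplane(c,[(217,31),(209,210)],.012))
mv([P[:,0].mean(),P[:,1].mean(),.08],np.arctan2(L[1],L[0])+np.pi/2)
```

```text
((278.5, 174.0), (66.0, 45.0), 90.0)
[[0.577, -0.2447, 0.022], [0.5897, -0.3011, 0.022], [0.5042, -0.322, 0.022], [0.4908, -0.2622, 0.022]] [np.float64(0.088), np.float64(0.0579), np.float64(0.088), np.float64(0.0613)] [ 0.5404 -0.2825  0.022 ]
long yaw -2.901674613762625
tallfoot [[ 0.57805577 -0.14775023  0.018     ]]
[[ 0.69277549 -0.17259245  0.012     ]
 [ 0.46937479 -0.19880195  0.012     ]]
yaw -1.331 d [0.0017 0.0011 0.2195] turn [-0.03  0.07 -1.24] q6 0.83
yaw 1.811 d [0.0017 0.0011 0.2195] turn [1.0000e-01 4.0000e-02 1.7876e+02] q6 0.83
```

Emit:
{"method": "jog_arm", "body": {
  "deltas": [0.001,0.0005,0.05,0,0,-0.8,1,0.001,0.0005,0.1,0,0,-0.8,1,0.001,0.0005,0.15,0,0,-0.8,1,0.001,0.0005,0.2,0,0,-0.8,1,0.001,0.0005,0.24,0,0,-0.8,1,0.001,0.0005,0.265,0,0,-0.8,1,0.001,0.0005,0.279,0,0,-0.8,1,0.001,0.0005,0.279,0,0,-0.8,1]
}}

```text
time: 2.05
tool_pos: [0.5384, -0.2814, 0.0188]
tcp_rot: [-3.118, -0.363, 0.006]
wrist_force: [-0.4, -0.3, -0.5]
width: 0.998
grip_force: 0.0
```

Emit:
{"method": "jog_arm", "body": {
  "deltas": [0,0,0,0,0,0,-0.2,0,0,0,0,0,0,-0.5,0,0,0,0,0,0,-1,0,0,0,0,0,0,-1,0,0,0,0,0,0,-1,0,0,0,0,0,0,-1,0,0,0,0,0,0,-1,0,0,0,0,0,0,-1],
  "squeeze": 50
}}

```text
time: 2.85
tool_pos: [0.5426, -0.2825, 0.0238]
tcp_rot: [3.117, 0.366, 0.006]
wrist_force: [-0.6, -0.4, 6.0]
width: 0.683
grip_force: 56.3
```

Emit:
{"method": "jog_arm", "body": {
  "deltas": [0,0,-0.02,0,0,0,-1,0,0,-0.06,0,0,0,-1,0,0,-0.11,0,0,0,-1,0,0,-0.16,0,0,0,-1,0,0,-0.21,0,0,0,-1,0,0,-0.26,0,0,0,-1,0,0,-0.28,0,0,0,-1,0,0,-0.28,0,0,0,-1]
}}

```text
time: 3.65
tool_pos: [0.5427, -0.2822, 0.3068]
tcp_rot: [3.115, 0.366, 0.012]
wrist_force: [-0.0, 0.2, -1.6]
width: 0.682
grip_force: 55.3
```

```bash
python3 -c "
from h import *
mv([.5615,-.031,.30],.108)"
```

```text
yaw 0.108 d [ 0.0764 -0.24    0.0058] turn [ 6.00e-01 -6.00e-02 -8.28e+01] q6 0.82
yaw 3.25 d [ 0.0764 -0.24    0.0058] turn [-6.00e-02 -6.20e-01  9.72e+01] q6 0.82
```

Emit:
{"method": "jog_arm", "body": {
  "deltas": [0.015,-0.05,0.001,0,0,-8,-1,0.03,-0.098,0.003,0,0,-16,-1,0.046,-0.144,0.004,0,0,-24,-1,0.061,-0.19,0.005,0,0,-32,-1,0.07,-0.22,0.006,0,0,-40,-1,0.076,-0.24,0.006,0,0,-48,-1,0.076,-0.24,0.006,0,0,-56,-1,0.076,-0.24,0.006,0,0,-64,-1]
}}

```text
time: 4.45
tool_pos: [0.5575, -0.0288, 0.2918]
tcp_rot: [-2.441, -1.971, 0.006]
wrist_force: [0.0, -0.1, -2.2]
width: 0.684
grip_force: 55.4
```

Emit:
{"method": "jog_arm", "body": {
  "deltas": [0,0,0,0,0,-8,-1,0,0,0,0,0,-16,-1,0,0,0,0,0,-18.8,-1,0,0,0,0,0,-18.8,-1,0,0,0,0,0,-18.8,-1,0,0,0,0,0,-18.8,-1]
}}

```text
time: 5.05
tool_pos: [0.5586, -0.0301, 0.2939]
tcp_rot: [-2.099, -2.336, 0.002]
wrist_force: [0.8, -1.1, -1.8]
width: 0.683
grip_force: 55.4
```

Run:
```python
from h import *
s=readout.read_state();print(s["tool_pos"],s["q"].round(2),s["time"])
c=read_camera("wrist");cv2.imwrite("pics/w2.png",c["color"])
import pickle;pickle.dump(c,open("w2.pkl","wb"))
mv([.5615,-.031,.30],.108)
```

```text
[ 0.55861828 -0.03012017  0.29393795] [-0.1   0.02  1.8   0.    1.33 -0.21] 5.05
yaw 0.108 d [-0.0011  0.0026 -0.0056] turn [-0.07 -0.01 -0.05] q6 -0.21
yaw 3.25 d [-0.0011  0.0026 -0.0056] turn [-2.0000e-02  1.2000e-01  1.7995e+02] q6 -0.21
```

View pics/w2.png

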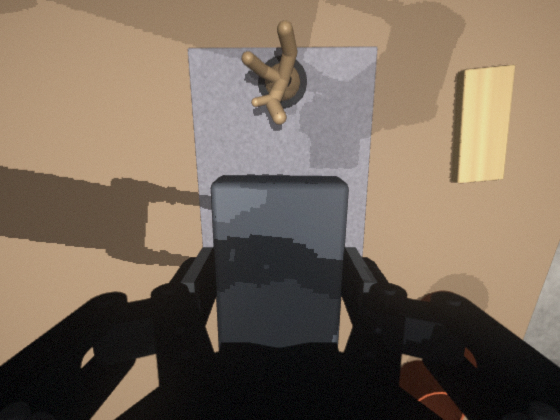

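The slab is held straight, with its far top edge around row 188. The low root's foot is at about (282,82), and the board's left edge is at row 48 from column 190 to 377.

Run:
```python
from h import *
import pickle
c=pickle.load(open("w2.pkl","rb"))
im=c["color"];g=cv2.cvtColor(im,cv2.COLOR_BGR2GRAY)
k=np.zeros_like(g);k[54:112,250:312]=((g<48)[54:112,250:312])*255
b=np.vstack([x for x in cv2.findContours(k,0,1)[0] if cv2.contourArea(x)>15]);print(cv2.boundingRect(b),cv2.minEnclosingCircle(cv2.convexHull(b)))
(x,y),r=cv2.minEnclosingCircle(b)
print("lowfoot",onplane(c,[(x,y),(282,82)],.018))
P=onplane(c,[(190,49),(377,47)],.012);print("board left corners",P,np.linalg.norm(P[0]-P[1]))
s=readout.read_state();T=R.from_rotvec(s["tcp_rot"])
Q=onplane(c,[(213,188),(347,188),(213,178),(347,178)],s["tool_pos"][2]-.002);Q[2:]=onplane(c,[(213,178),(347,178)],s["tool_pos"][2]-.024)
print(T.inv().apply(Q-s["tool_pos"]).round(4))
```

```text
(258, 76, 8, 10) ((262.0, 80.5), 5.4084272384643555)
lowfoot [[0.52613977 0.08301923 0.018     ]
 [0.55054227 0.08395616 0.018     ]]
board left corners [[0.43627166 0.10936813 0.012     ]
 [0.65964337 0.13567081 0.012     ]] 0.22491498883098038
[[ 0.0393 -0.0274  0.002 ]
 [ 0.0394  0.0291  0.002 ]
 [ 0.0397 -0.032   0.0241]
 [ 0.0398  0.0338  0.024 ]]
```

```bash
python3 -c "
from h import *
mv([.5626,-.0275,.044],.111)"
```

```text
yaw 0.111 d [0.0022 0.0044 0.2504] turn [-0.07 -0.01 -0.22] q6 -0.21
yaw 3.253 d [0.0022 0.0044 0.2504] turn [-2.0000e-02  1.2000e-01  1.7978e+02] q6 -0.21
```

Emit:
{"method": "jog_arm", "body": {
  "deltas": [0.002,0.004,0.04,0,0,-0.2,-1,0.002,0.004,0.085,0,0,-0.2,-1,0.002,0.004,0.13,0,0,-0.2,-1,0.002,0.004,0.175,0,0,-0.2,-1,0.002,0.004,0.215,0,0,-0.2,-1,0.002,0.004,0.24,0,0,-0.2,-1,0.002,0.004,0.25,0,0,-0.2,-1,0.002,0.004,0.25,0,0,-0.2,-1]
}}

```text
time: 5.9
tool_pos: [0.5618, -0.0277, 0.0437]
tcp_rot: [-2.093, -2.339, 0.003]
wrist_force: [-0.1, 0.2, -2.0]
width: 0.682
grip_force: 55.3
```

Emit:
{"method": "jog_arm", "body": {
  "deltas": [0,0,0,0,0,0,-1,0,0,0,0,0,0,-1,0,0,0,0,0,0,-1]
}}

```text
time: 6.2
tool_pos: [0.5647, -0.0279, 0.0473]
tcp_rot: [2.093, 2.339, 0.004]
wrist_force: [-1.1, 0.1, -2.1]
width: 0.684
grip_force: 55.3
```

Emit:
{"method": "jog_arm", "body": {
  "deltas": [0,-0.002,0.003,0,0,0,-1,0,-0.002,0.006,0,0,0,-1,0,-0.002,0.008,0,0,0,-1,0,-0.002,0.008,0,0,0,-1,0,-0.002,0.008,0,0,0,-1]
}}

```text
time: 6.7
tool_pos: [0.5608, -0.028, 0.037]
tcp_rot: [-2.094, -2.341, 0.0]
wrist_force: [-0.0, 0.8, -1.6]
width: 0.685
grip_force: 55.4
```

Emit:
{"method": "jog_arm", "body": {
  "deltas": [0,0,0.0,0,0,0,-1,0,0,0.0,0,0,0,-1,0,0,0.002,0,0,0,-1,0,0,0.002,0,0,0,-1]
}}

```text
time: 7.1
tool_pos: [0.5615, -0.0281, 0.0359]
tcp_rot: [2.094, 2.341, 0.001]
wrist_force: [-1.7, 0.9, 2.6]
width: 0.686
grip_force: 55.9
```

Run:
```python
from h import *
for i in range(6):
    s=readout.read_state();print(s["time"],s["tool_pos"].round(4),s["wrist_force"].round(1),s["joint_vel"].round(3));read_camera("top")
```

```text
7.1 [ 0.5615 -0.0281  0.0359] [-1.7  0.9  2.6] [-0.002 -0.001  0.    -0.    -0.003 -0.001]
7.15 [ 0.5614 -0.0281  0.0359] [-1.5  0.8  3.2] [-0.002  0.     0.003  0.     0.001 -0.001]
7.2 [ 0.5615 -0.0281  0.0358] [-2.  -0.4  3.4] [-0.001 -0.001  0.002  0.001 -0.001  0.001]
7.25 [ 0.5615 -0.0281  0.0359] [-1.1 -0.   3.7] [-0.002  0.     0.    -0.001 -0.001 -0.   ]
7.3 [ 0.5615 -0.0281  0.0358] [-2.6 -0.8  5. ] [ 0.003 -0.    -0.001 -0.    -0.002  0.001]
7.35 [ 0.5615 -0.028   0.0359] [-1.6 -0.4  4.5] [-0.002 -0.001 -0.     0.002 -0.001 -0.   ]
```

Contact is made: the force is up and the TCP is at 0.036, as predicted. I'll release and retreat.

Emit:
{"method": "jog_arm", "body": {
  "deltas": [0,0,0,0,0,0,0.5,0,0,-0.002,0,0,0,0.7,0,0,-0.004,0,0,0,1,0,0,-0.006,0,0,0,1,0,0,-0.03,0,0,0,1,0,0,-0.08,0,0,0,1,0,0,-0.13,0,0,0,1,0,0,-0.17,0,0,0,1]
}}

```text
time: 8.2
tool_pos: [0.5616, -0.028, 0.2083]
tcp_rot: [2.093, 2.34, 0.002]
wrist_force: [1.5, 0.7, -0.4]
width: 0.995
grip_force: 0.0
```

Emit:
{"method": "jog_arm", "body": {
  "deltas": [0,0,-0.05,0,0,0,1,0,0,-0.1,0,0,0,1,0,0,-0.1,0,0,0,1,0,0,-0.1,0,0,0,1]
}}

```text
time: 8.6
tool_pos: [0.562, -0.0281, 0.3076]
tcp_rot: [2.092, 2.339, 0.004]
wrist_force: [-0.2, 0.0, -0.8]
width: 1.0
grip_force: 0.0
```

Run:
```python
from h import *
import pickle
c=read_camera("wrist");pickle.dump(c,open("w3.pkl","wb"));cv2.imwrite("pics/w3.png",c["color"])
s=readout.read_state();print(s["tool_pos"],s["width"])
```

```text
[ 0.56080721 -0.02796252  0.30520213] 0.9960918323450464
```

View pics/w3.png

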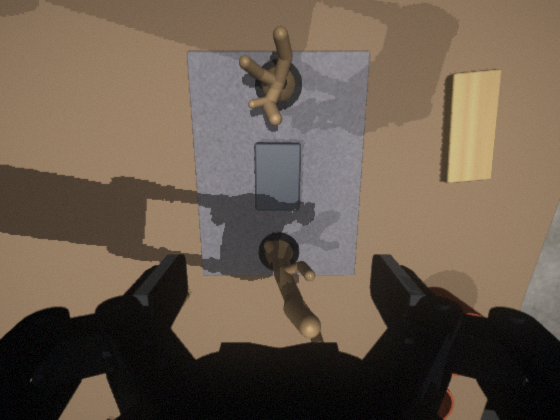

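The whole board shows here: slab at about (278,176), low foot at (279,83), tall foot at (279,251). All three are nearly in line.

Run:
```python
from h import *
import pickle
c=pickle.load(open("w3.pkl","rb"));im=c["color"].astype(int);g=im.sum(2)/3
print("row83",g[83,250:310].astype(int));print("row90",g[90,250:310].astype(int));print("row251",g[251,252:306].astype(int));print("col268",g[226:280,268].astype(int));print("col 285",g[226:280,285].astype(int))
print("col288",g[55:112,288].astype(int))
print("slab row165",g[165,248:310].astype(int));print("slab col 270",g[134:220,270].astype(int))
```

```text
row83 [ 68  67  65  67  65  35  28  28  28  26  32  36  43  42  44  53  54  62
  64  71  74  79  89  98 105 112 117 114 115 114 110 101  91  79  65  35
  44  78  84  78  77  78  75  73  68  57  50  50  50  52  47  57 109 117
 113 114 121 119 117 121]
row90 [137 136 134 133 133 108  60  46  54  52  51  49  48  61  71  72  76  71
  89 104 116 122 129 131 130 132 128 122 115 110  97  87  85  86  82  84
  81  83  79  77  78  77  71  63  55  54  53  55  55  54  55  99 134 141
 138 129 128 125 123 126]
row251 [ 72  73  74  71  68  68  54  32  27  23  24  26  29  42  55  63  64  67
  56  51  49  45  43  45  44  44  60  60  62  63  62  63  62  64  45  45
  46  47  44  50  48  36  34  30  36  30  49 116 132 130 128 131 130 130]
col268 [ 68  68  68  65  67  66  67  67  47  37  30  25  25  30  33  48  54  61
  60  62  63  59  65  64  65  64  62  52  47  46  44  47  45  47  48  44
  38  33  31  27  23  28  41  64  68  71  66  71  68  66  74  85 121 123]
col 285 [128 131 131 128 130 128 104  77  38  38  35  33  38  34  33  46  64  67
  67  68  66  66  63  65  60  64  49  47  49  46  45  41  46  4
[... 251 characters left out ...]
74  69  70  64  59  57  56  54  52  51  52  49  58  90 113
 117 115 113]
slab row165 [135 136 134 138 140 134 108  75 100 112 115 113 113 113 120 112 118 115
 111 113 110 114 114 112 113 112 112 114 111 113 114 114 114 112 113 115
 114 114 113 117 112 111 114 113 112 116 112 115 113 111 107  80  74 114
 119 131 137 133 132 128 130 134]
slab col 270 [137 135 136 135 134 130 116 109  75  56  86 115 119 121 121 121 116 119
 119 122 118 114 119 117 116 116 114 112 113 115 116 114 110 114 111 112
 113 108 113 112 110 109 113 109 108 110 105 109 108 110 106 105 105 104
 108 106 105 106 107 104 104  97  91  60  56  52  53  59  54  56  57  51
  53  57  54  47  57  69  68  71  71  72  72  70  69  66]
```

Run:
```python
from h import *
import pickle
c=pickle.load(open("w3.pkl","rb"));im=c["color"].astype(int);g=im.sum(2)/3
print("slab col 285",g[196:222,285].astype(int),"b-r",(im[196:222,285,0]-im[196:222,285,2]))
print("row200",(im[200,248:310,0]-im[200,248:310,2]))
f=onplane(c,[(278,84.8),(278.3,250.8)],.018);print(f.round(4),np.linalg.norm(f[0]-f[1]))
w=onplane(c,[(254.5,84),(301.5,84),(258,251),(298.5,251)],.018);print(np.linalg.norm(w[0]-w[1]),np.linalg.norm(w[2]-w[3]))
Q=onplane(c,[(278,144),(278,210),(255,165),(300,165)],.034);print(Q.round(4),np.linalg.norm(Q[0]-Q[1]),np.linalg.norm(Q[2]-Q[3]))
```

```text
slab col 285 [103  99 100 102  99  94  65  54  53  52  52  51  53  49  54  65  65  68
  69  69  68  73  70  73  68  69] b-r [11 10 11 10 11 11  6  6  7  5  5  5  5  6  5  3  0  2  4  2  4  1  5  2
  3  1]
row200 [ 1  2  1  1  2  0  1  4  5  5  5  5  6  8  6  7  3  6  6  5  7  7  5  5
  4  7  6  7  7  8 10 14 12 12 12 12 11 11 12 12 13 12 12 12 11 12 12 11
 13 11  8  2  4  3  3  2  6  4  3  2  3  2]
[[ 0.5506  0.0836  0.018 ]
 [ 0.5764 -0.1413  0.018 ]] 0.22635774671478362
0.05932863850166431 0.05916251829937259
[[ 0.5587  0.0118  0.034 ]
 [ 0.5684 -0.0753  0.034 ]
 [ 0.5319 -0.0182  0.034 ]
 [ 0.5901 -0.0117  0.034 ]] 0.08759513532474333 0.05850270405235459
```

```bash
python3 -c "
from h import *
mv([.4227,.268,.28],.4)"
```

```text
yaw 0.4 d [ 0.3095 -0.1044  0.0251] turn [ 2.000e-02  1.000e-02 -1.654e+01] q6 -0.21
yaw 3.542 d [ 0.3095 -0.1044  0.0251] turn [ 1.0000e-02 -3.0000e-02  1.6346e+02] q6 -0.21
```

Emit:
{"method": "jog_arm", "body": {
  "deltas": [0.045,-0.015,0,0,0,-4,1,0.09,-0.03,0,0,0,-8,1,0.135,-0.045,0.005,0,0,-12,1,0.18,-0.06,0.01,0,0,-16.5,1,0.225,-0.076,0.02,0,0,-16.5,1,0.27,-0.091,0.025,0,0,-16.5,1,0.309,-0.104,0.025,0,0,-16.5,1,0.309,-0.104,0.025,0,0,-16.5,1]
}}

```text
time: 9.45
tool_pos: [0.4196, 0.2705, 0.277]
tcp_rot: [-1.727, -2.619, 0.006]
wrist_force: [0.5, -0.3, 0.0]
width: 1.003
grip_force: 0.0
```

Emit:
{"method": "jog_arm", "body": {
  "deltas": [0,0,0,0,0,0,1,0,0,0,0,0,0,1,0,0,0,0,0,0,1,0,0,0,0,0,0,1]
}}

```text
time: 9.85
tool_pos: [0.4239, 0.2664, 0.28]
tcp_rot: [-1.74, -2.616, 0.001]
wrist_force: [0.5, -0.2, -0.3]
width: 0.998
grip_force: 0.0
```

Run:
```python
from h import *
import pickle
c=read_camera("wrist");pickle.dump(c,open("w4.pkl","wb"));t=read_camera("top");pickle.dump(t,open("t4.pkl","wb"))
a=cv2.resize(t["color"][110:230,235:405],(560,395),interpolation=cv2.INTER_CUBIC)
w=cv2.resize(c["color"],(240,180))
o=np.zeros((580,560,3),np.uint8);o[:395]=a;o[398:578,:240]=w;cv2.imwrite("pics/m4.png",o)
s=readout.read_state();print(s["tool_pos"],s["time"])
```

```text
[0.42383462 0.26671759 0.28025807] 9.95
```

View pics/m4.png

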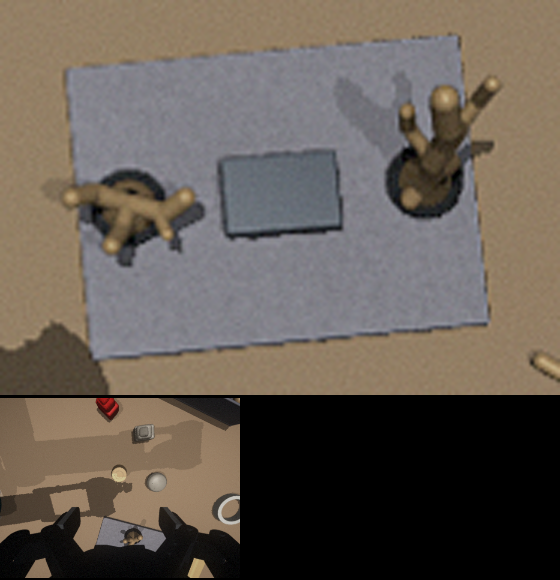

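The top crop shows the slab's top face centred at about (280,191), with the feet at (129,207) and (424,180). The wrist inset shows the stump, the pebble and the stone.

Run:
```python
from h import *
import pickle
t=pickle.load(open("t4.pkl","rb"));cv=lambda p:(np.array(p)+.5)/[560/170,395/120]-.5+[235,110]
f=onplane(t,cv([(129,207),(424.5,180)]),.018);print(f.round(4),np.linalg.norm(f[0]-f[1]),"mid",f.mean(0).round(4))
print("board",onplane(t,cv([(67,69),(458,35),(489,324),(93,358)]),.012).mean(0))
i=t["color"].astype(int)[150:185,298:342];m=np.zeros((420,560),np.uint8);m[150:185,298:342]=(i[:,:,1]<108)&(i[:,:,0]-i[:,:,2]>3)
b=max(cv2.findContours(m,0,1)[0],key=cv2.contourArea);r=cv2.minAreaRect(b);print(r)
P=onplane(t,cv2.boxPoints(r),.03);print("slab",P.mean(0).round(4),[np.linalg.norm(P[k]-P[k-1]).round(4) for k in range(4)])
P=onplane(t,cv([(219,158),(333,150),(341,225),(227,233)]),.034);print("slab hand",P.round(4).tolist(),P.mean(0).round(4))
d=P[0]-P[1];print("yaw",np.arctan2(-d[0],d[1]),np.arctan2(-(f[0]-f[1])[0],(f[0]-f[1])[1]))
# wrist
c=pickle.load(open("w4.pkl","rb"));im=c["color"];hsv=cv2.cvtColor(im,cv2.COLOR_BGR2HSV)
def blob(m,x0,y0,x1,y1):
    k=np.zeros(m.shape,np.uint8);k[y0:y1,x0:x1]=m[y0:y1,x0:x1];return max(cv2.findContours(k,0,1)[0],key=cv2.contourArea)
b=blob((hsv[:,:,2]>150),250,145,308,205);e=cv2.minEnclosingCircle(b);print("stump",e,onplane(c,[e[0]],.05),onplane(c,[e[0],(e[0][0]+e[1],e[0][1])],.05)[:, :2])
d=im[:,:,0].astype(int)-im[:,:,2]
b=blob(d>-22,335,160,395,225);e=cv2.minEnclosingCircle(b);print("peb",e,onplane(c,[e[0]],.018))
b=blob(d>-22,305,50,372,115);r=cv2.minAreaRect(b);P=onplane(c,cv2.boxPoints(r),.046);print("stone",r,P.round(3).tolist(),P.mean(0))
```

```text
[[ 0.5505  0.0839  0.018 ]
 [ 0.5765 -0.1446  0.018 ]] 0.22995027836958895 mid [ 0.5635 -0.0303  0.018 ]
board [ 0.56318325 -0.03100227  0.012     ]
((319.5088195800781, 168.61471557617188), (25.693326950073242, 36.8143196105957), 85.60128784179688)
slab [ 0.5612 -0.0313  0.03  ] [np.float64(0.0654), np.float64(0.0933), np.float64(0.0656), np.float64(0.0929)]
slab hand [[0.5874, 0.0157, 0.034], [0.5955, -0.0716, 0.034], [0.5376, -0.0783, 0.034], [0.5296, 0.0086, 0.034]] [ 0.5625 -0.0314  0.034 ]
yaw 0.0927487448780784 0.11329859091177838
stump ((278.5, 183.0), 31.325010299682617) [[0.42475236 0.26446761 0.05      ]] [[0.42475236 0.26446761]
 [0.45871591 0.27875622]]
peb ((364.8648681640625, 195.3783721923828), 23.5458927154541) [[0.53654538 0.28722017 0.018     ]]
stone ((334.8410339355469, 82.71675872802734), (38.92664337158203, 51.47136306762695), 81.25383758544922) [[0.404, 0.392, 0.046], [0.451, 0.42, 0.046], [0.474, 0.388, 0.046], [0.426, 0.359, 0.046]] [0.4387766  0.38967687 0.046     ]
```

Run:
```python
from h import *
import pickle
c=pickle.load(open("w4.pkl","rb"));im=c["color"];g=im[:,:,1].astype(int)
print(im[177,278],im[177,255],g[177,252:306],g[150:205,278])
m=np.zeros(g.shape,np.uint8);m[150:205,252:306]=(g>155)[150:205,252:306]
b=max(cv2.findContours(m,0,1)[0],key=cv2.contourArea);e=cv2.fitEllipse(b);print(e,onplane(c,[e[0]],.05))
mv([.4227,.267,.03],.4)
```

```text
[128 171 198] [104 131 157] [130 132 135 131 133 132 123  82  81 127 184 197 195 194 196 195 183 186
 194 191 176 166 171 167 169 169 171 168 168 167 166 166 165 168 142 156
 164 167 169 170 171 169 154 122 115 111 109 112 114 113 122 130 128 130] [110 111 110 114 106  78  63  56  56  58  56  84 157 166 169 170 169 168
 167 163 160 166 168 170 168 168 167 171 167 167 164 166 165 167 165 173
 190 192 180 181 193 195 193 194 186 148 122  79  77  69  75  74  70  75
  73]
((277.7161560058594, 179.01239013671875), (31.76083755493164, 32.523193359375), 61.69132614135742) [[0.4220661  0.26848318 0.05      ]]
yaw 0.4 d [ 0.0007 -0.001   0.2503] turn [ 0.01  0.   -0.14] q6 0.11
yaw 3.542 d [ 0.0007 -0.001   0.2503] turn [ 1.0000e-02 -1.0000e-02  1.7986e+02] q6 0.11
```

Emit:
{"method": "jog_arm", "body": {
  "deltas": [0.002,-0.001,0.045,0,0,0,1,0.002,-0.001,0.09,0,0,0,1,0.002,-0.001,0.135,0,0,0,1,0.002,-0.001,0.18,0,0,0,1,0.002,-0.001,0.215,0,0,0,1,0.002,-0.001,0.24,0,0,0,1,0.002,-0.001,0.249,0,0,0,1,0.002,-0.001,0.249,0,0,0,1]
}}

```text
time: 10.75
tool_pos: [0.4209, 0.2682, 0.0301]
tcp_rot: [-1.737, -2.616, 0.004]
wrist_force: [-0.9, -0.5, 0.1]
width: 1.0
grip_force: 0.0
```

Emit:
{"method": "jog_arm", "body": {
  "deltas": [0,0,0,0,0,0,0.4,0,0,0,0,0,0,0,0,0,0,0,0,0,-0.5,0,0,0,0,0,0,-1,0,0,0,0,0,0,-1,0,0,0,0,0,0,-1,0,0,0,0,0,0,-1,0,0,0,0,0,0,-1],
  "squeeze": 25
}}

```text
time: 11.55
tool_pos: [0.423, 0.2698, 0.0332]
tcp_rot: [1.736, 2.617, 0.005]
wrist_force: [-0.5, -1.3, 6.6]
width: 0.496
grip_force: 25.3
```

Run:
```python
from h import *
s=readout.read_state();print(s["tool_pos"],s["width"],s["grip_force"],s["wrist_force"])
mv([s["tool_pos"][0],s["tool_pos"][1],.30],.4)
```

```text
[0.42302708 0.26980623 0.03318463] 0.4963806318338965 25.2979539334774 [-0.52144755 -1.2715305   6.61818969]
yaw 0.4 d [ 1.000e-04  9.000e-04 -2.668e-01] turn [ 0.19 -0.02 -0.04] q6 0.12
yaw 3.542 d [ 1.000e-04  9.000e-04 -2.668e-01] turn [-3.0000e-02 -3.0000e-01  1.7996e+02] q6 0.12
```

Emit:
{"method": "jog_arm", "body": {
  "deltas": [0,0,-0.02,0,0,0,-1,0,0,-0.06,0,0,0,-1,0,0,-0.11,0,0,0,-1,0,0,-0.16,0,0,0,-1,0,0,-0.21,0,0,0,-1,0,0,-0.225,0,0,0,-1,0,0,-0.225,0,0,0,-1,0,0,-0.225,0,0,0,-1]
}}

```text
time: 12.35
tool_pos: [0.421, 0.2687, 0.2552]
tcp_rot: [-1.736, -2.617, 0.001]
wrist_force: [0.9, -0.9, -1.2]
width: 0.494
grip_force: 26.0
```

Run:
```python
from h import *
s=readout.read_state();print(s["tool_pos"],s["width"],s["grip_force"],s["wrist_force"])
mv([.562,-.030,.25],.112)
```

```text
[0.42098371 0.26866582 0.25522758] 0.4935872782473243 26.037811785936356 [ 0.87647426 -0.89712483 -1.17794637]
yaw 0.112 d [-0.33    0.0138  0.0053] turn [-0.06  0.02 16.46] q6 0.12
yaw 3.254 d [-0.33    0.0138  0.0053] turn [-2.0000e-02 -8.0000e-02 -1.6354e+02] q6 0.12
```

Emit:
{"method": "jog_arm", "body": {
  "deltas": [-0.045,0.002,0,0,0,4,-1,-0.095,0.004,0,0,0,8,-1,-0.143,0.006,0,0,0,12,-1,-0.191,0.008,0,0,0,16.4,-1,-0.239,0.01,0,0,0,16.4,-1,-0.285,0.012,0,0,0,16.4,-1,-0.315,0.013,0,0,0,16.4,-1,-0.33,0.014,0,0,0,16.4,-1]
}}

```text
time: 13.15
tool_pos: [0.5617, -0.0321, 0.2522]
tcp_rot: [-2.093, -2.337, 0.006]
wrist_force: [0.6, 0.7, -1.0]
width: 0.49
grip_force: 26.0
```

Emit:
{"method": "jog_arm", "body": {
  "deltas": [0,0,0,0,0,0,-1,0,0,0,0,0,0,-1,0,0,0.045,0,0,0,-1,0,0,0.09,0,0,0,-1,0,0,0.13,0,0,0,-1,0,0,0.16,0,0,0,-1,0,0,0.16,0,0,0,-1,0,0,0.16,0,0,0,-1]
}}

```text
time: 13.95
tool_pos: [0.5621, -0.0282, 0.0961]
tcp_rot: [-2.09, -2.344, 0.001]
wrist_force: [-0.6, -0.4, 0.2]
width: 0.499
grip_force: 26.0
```

Run:
```python
from h import *
s=readout.read_state();print(s["tool_pos"],s["width"],s["grip_force"],s["wrist_force"])
import pickle
c=read_camera("wrist");cv2.imwrite("pics/w5.png",c["color"])
mv([.562,-.030,.072],.112)
```

```text
[ 0.56205283 -0.02824622  0.09607634] 0.49868872325336705 26.00293055176735 [-0.60279932 -0.44312657  0.1695754 ]
yaw 0.112 d [-0.0012 -0.0018  0.0256] turn [0.1  0.01 0.13] q6 -0.21
yaw 3.254 d [-0.0012 -0.0018  0.0256] turn [-1.0000e-02  1.6000e-01 -1.7987e+02] q6 -0.21
```

View pics/w5.png

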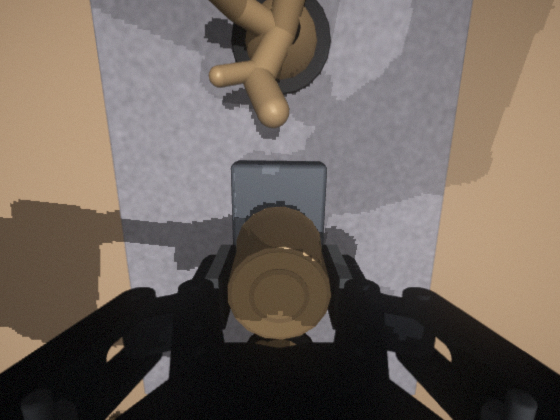

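The stump is upright in the jaws and laterally centred over the slab (columns 232–326). I'll lower it.

Emit:
{"method": "jog_arm", "body": {
  "deltas": [-0.001,0,0.01,0,0,0,-1,-0.001,0,0.018,0,0,0,-1,-0.001,0,0.024,0,0,0,-1,-0.001,0,0.026,0,0,0,-1,-0.001,0,0.026,0,0,0,-1,-0.001,0,0.026,0,0,0,-1,-0.001,0,0.026,0,0,0,-1]
}}

```text
time: 14.7
tool_pos: [0.5632, -0.0307, 0.0705]
tcp_rot: [2.092, 2.343, 0.001]
wrist_force: [0.1, 0.6, -1.1]
width: 0.494
grip_force: 26.0
```

Emit:
{"method": "jog_arm", "body": {
  "deltas": [0,0,0.0015,0,0,0,-1,0,0,0.0015,0,0,0,-1,0,0,0.0015,0,0,0,-1]
}}

```text
time: 15.0
tool_pos: [0.5629, -0.0306, 0.0687]
tcp_rot: [-2.092, -2.343, 0.0]
wrist_force: [0.1, -0.4, -0.2]
width: 0.492
grip_force: 26.0
```

Emit:
{"method": "jog_arm", "body": {
  "deltas": [0,0,0.0015,0,0,0,-1,0,0,0.0015,0,0,0,-1,0,0,0.0015,0,0,0,-1,0,0,0.0025,0,0,0,-1,0,0,0.0025,0,0,0,-1,0,0,0.0025,0,0,0,-1]
}}

```text
time: 15.6
tool_pos: [0.5631, -0.0306, 0.0672]
tcp_rot: [2.092, 2.343, 0.0]
wrist_force: [-2.0, 0.9, 5.6]
width: 0.492
grip_force: 26.6
```

Contact at the predicted 0.067. Releasing.

Emit:
{"method": "jog_arm", "body": {
  "deltas": [0,0,0,0,0,0,0.2,0,0,-0.002,0,0,0,0.6,0,0,-0.004,0,0,0,1,0,0,-0.006,0,0,0,1,0,0,-0.03,0,0,0,1,0,0,-0.08,0,0,0,1,0,0,-0.13,0,0,0,1,0,0,-0.18,0,0,0,1]
}}

```text
time: 16.4
tool_pos: [0.5624, -0.0305, 0.2478]
tcp_rot: [-2.092, -2.343, 0.001]
wrist_force: [1.1, 0.1, 0.2]
width: 0.999
grip_force: 0.0
```

Run:
```python
from h import *
mv([.4388,.389,.25],.54+np.pi/2)
```

```text
yaw 2.111 d [ 0.4308 -0.0755 -0.0021] turn [-1.0000e-02 -4.0000e-02 -1.1446e+02] q6 -0.21
yaw 5.252 d [ 0.4308 -0.0755 -0.0021] turn [-3.000e-02  1.000e-02  6.554e+01] q6 -0.21
```

Emit:
{"method": "jog_arm", "body": {
  "deltas": [0.045,-0.008,0,0,0,8.2,1,0.093,-0.016,0,0,0,16.4,1,0.141,-0.024,0,0,0,24.6,1,0.189,-0.033,0,0,0,32.8,1,0.237,-0.041,0,0,0,41,1,0.285,-0.05,0,0,0,49,1,0.333,-0.058,0,0,0,57,1,0.38,-0.067,-0.002,0,0,65.5,1]
}}

```text
time: 17.2
tool_pos: [0.4589, 0.3211, 0.2476]
tcp_rot: [3.01, 0.898, 0.0]
wrist_force: [0.4, -0.8, 0.9]
width: 1.001
grip_force: 0.0
```

Run:
```python
from h import *
mv([.43,.389,.25],.537-np.pi/2)
```

```text
yaw -1.034 d [ 0.013  -0.0726 -0.0024] turn [ 0.01 -0.01  2.47] q6 1.56
yaw 2.108 d [ 0.013  -0.0726 -0.0024] turn [ 1.0000e-02  1.0000e-02 -1.7753e+02] q6 1.56
```

Emit:
{"method": "jog_arm", "body": {
  "deltas": [0.007,-0.04,0,0,0,0,1,0.013,-0.072,0,0,0,0,1,0.013,-0.072,0,0,0,0,1,0.013,-0.072,0,0,0,0,1,0.013,-0.072,0,0,0,0,1,0.013,-0.072,0,0,0,0,1]
}}

```text
time: 17.8
tool_pos: [0.4314, 0.3856, 0.2476]
tcp_rot: [3.008, 0.905, -0.0]
wrist_force: [-0.6, -0.4, -0.1]
width: 1.0
grip_force: 0.0
```

Run:
```python
from h import *
import pickle
c=read_camera("wrist");cv2.imwrite("pics/w6.png",c["color"]);pickle.dump(c,open("w6.pkl","wb"))
s=readout.read_state();print(s["tool_pos"],s["q"].round(2))
mv([.4388,.389,.25],.537-np.pi/2)
```

```text
[0.43142801 0.38560332 0.24763537] [ 0.69  0.08  1.82 -0.    1.24  1.67]
yaw -1.034 d [ 0.008   0.0012 -0.0024] turn [0.01 0.   2.7 ] q6 1.67
yaw 2.108 d [ 0.008   0.0012 -0.0024] turn [-1.000e-02  2.000e-02 -1.773e+02] q6 1.67
```

View pics/w6.png

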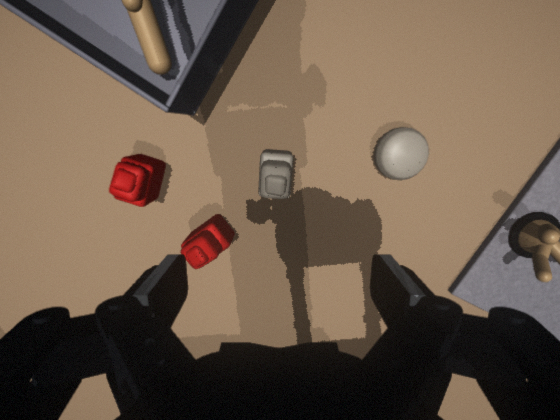

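The grey stone is at about (276,176), almost aligned with the jaws. The red decoys are at (137,180) and (207,242), clear of the finger path. I'll work out its edges at their proper heights.

Run:
```python
from h import *
import pickle
c=pickle.load(open("w6.pkl","rb"));s=readout.read_state();T=R.from_rotvec(s["tcp_rot"])
d=c["color"].astype(int);d=d[:,:,0]-d[:,:,2];m=np.zeros(d.shape,np.uint8);m[140:212,248:305]=(d>-14)[140:212,248:305]
m=cv2.morphologyEx(m,cv2.MORPH_OPEN,np.ones((3,3)))
b=max(cv2.findContours(m,0,1)[0],key=cv2.contourArea);print(cv2.boundingRect(b),cv2.minAreaRect(b))
x,y,w,h=cv2.boundingRect(b)
f=lambda p,z:T.inv().apply(onplane(c,[p],z)-s["tool_pos"])[0].round(4)
print("far base",f((277,y),0),"near rim",f((277,y+h),.046),"left rim",f((x,180),.046),"right rim",f((x+w,180),.046))
```

```text
Traceback (most recent call last):
ValueError: max() iterable argument is empty
```

Run:
```python
from h import *
import pickle
c=pickle.load(open("w6.pkl","rb"));s=readout.read_state();T=R.from_rotvec(s["tcp_rot"])
h=cv2.cvtColor(c["color"],cv2.COLOR_BGR2HSV);print(h[185,[240,252,262,270,278,290,300]].tolist(),h[150:160,277].tolist())
d=h[:,:,1];m=np.zeros(d.shape,np.uint8);m[140:212,248:305]=(d<65)[140:212,248:305]
m=cv2.morphologyEx(m,cv2.MORPH_OPEN,np.ones((3,3),np.uint8))
b=max(cv2.findContours(m,0,1)[0],key=cv2.contourArea);print(cv2.minAreaRect(b))
x,y,w,h=cv2.boundingRect(b);print(x,y,w,h)
f=lambda p,z:T.inv().apply(onplane(c,[p],z)-s["tool_pos"])[0].round(4)
print("far base",f((277,y),0),"near rim",f((277,y+h),.046),"left rim",f((x,180),.046),"right rim",f((x+w,180),.046))
```

```text
[[15, 88, 136], [15, 82, 140], [20, 40, 116], [22, 36, 126], [13, 37, 131], [15, 49, 62], [16, 83, 141]] [[13, 65, 71], [18, 55, 60], [22, 42, 66], [18, 42, 91], [17, 37, 124], [17, 36, 141], [17, 32, 159], [19, 29, 167], [17, 31, 175], [19, 30, 163]]
((275.36187744140625, 174.1243133544922), (32.58647537231445, 48.03877258300781), 3.012787342071533)
259 150 34 49
far base [ 0.0359 -0.0003  0.2476] near rim [-1.330e-02 -2.000e-04  2.016e-01] left rim [ 0.0077 -0.0196  0.2016] right rim [0.0078 0.0171 0.2016]
```

Emit:
{"method": "jog_arm", "body": {
  "deltas": [0.0115,-0.001,0.03,0,0,2.8,1,0.0115,-0.001,0.07,0,0,2.8,1,0.0115,-0.001,0.11,0,0,2.8,1,0.0115,-0.001,0.15,0,0,2.8,1,0.0115,-0.001,0.185,0,0,2.8,1,0.0115,-0.001,0.207,0,0,2.8,1,0.0115,-0.001,0.216,0,0,2.8,1,0.0115,-0.001,0.216,0,0,2.8,1]
}}

```text
time: 18.65
tool_pos: [0.4395, 0.3926, 0.0303]
tcp_rot: [3.028, 0.831, -0.004]
wrist_force: [-0.1, 0.0, 0.5]
width: 1.002
grip_force: 0.0
```

Emit:
{"method": "jog_arm", "body": {
  "deltas": [0,0,0,0,0,0,0.3,0,0,0,0,0,0,0,0,0,0,0,0,0,-0.4,0,0,0,0,0,0,-1,0,0,0,0,0,0,-1,0,0,0,0,0,0,-1,0,0,0,0,0,0,-1,0,0,0,0,0,0,-1],
  "squeeze": 50
}}

```text
time: 19.45
tool_pos: [0.4409, 0.3949, 0.0333]
tcp_rot: [-3.028, -0.833, -0.004]
wrist_force: [-0.3, -0.2, 6.1]
width: 0.412
grip_force: 51.7
```

Emit:
{"method": "jog_arm", "body": {
  "deltas": [0,0,-0.02,0,0,0,-1,0,0,-0.06,0,0,0,-1,0,0,-0.11,0,0,0,-1,0,0,-0.16,0,0,0,-1,0,0,-0.2,0,0,0,-1,0,0,-0.2,0,0,0,-1,0,0,-0.2,0,0,0,-1,0,0,-0.2,0,0,0,-1]
}}

```text
time: 20.25
tool_pos: [0.4384, 0.3928, 0.2289]
tcp_rot: [3.027, 0.833, -0.007]
wrist_force: [-0.9, -0.2, -3.2]
width: 0.409
grip_force: 50.8
```

Run:
```python
from h import *
u=np.array([np.cos(.112),np.sin(.112)]);print("stone",np.array([.5505,.0837])+.08*u,"peb",np.array([.5765,-.145])-.08*u)
p=np.array([.5505,.0837])+.08*u
mv([*p,.2],.112-np.pi/2)
```

```text
stone [0.62999876 0.09264128] peb [ 0.49700124 -0.15394128]
yaw -1.459 d [0.0112 0.3559 0.0291] turn [ 0.1   0.25 24.35] q6 1.72
yaw 1.683 d [0.0112 0.3559 0.0291] turn [-3.5000e-01  1.3000e-01 -1.5565e+02] q6 1.72
```

Emit:
{"method": "jog_arm", "body": {
  "deltas": [0.002,0.047,0,0,0,6,-1,0.003,0.095,0,0,0,12,-1,0.005,0.143,0,0,0,18,-1,0.006,0.191,0,0,0,24.3,-1,0.008,0.239,0,0,0,24.3,-1,0.009,0.287,0,0,0,24.3,-1,0.011,0.33,0,0,0,24.3,-1,0.012,0.355,0,0,0,24.3,-1]
}}

```text
time: 21.05
tool_pos: [0.6314, 0.0916, 0.2277]
tcp_rot: [3.135, 0.173, -0.009]
wrist_force: [-0.3, 0.6, -2.8]
width: 0.417
grip_force: 51.2
```

Emit:
{"method": "jog_arm", "body": {
  "deltas": [0,0,0.0,0,0,0,-1,0,0,0.02,0,0,0,-1,0,0,0.06,0,0,0,-1,0,0,0.1,0,0,0,-1,0,0,0.12,0,0,0,-1,0,0,0.12,0,0,0,-1,0,0,0.12,0,0,0,-1,0,0,0.12,0,0,0,-1]
}}

```text
time: 21.85
tool_pos: [0.6327, 0.0956, 0.1129]
tcp_rot: [-3.136, -0.178, -0.003]
wrist_force: [0.4, 0.2, -1.6]
width: 0.412
grip_force: 51.1
```

Run:
```python
from h import *
s=readout.read_state();print(s["tool_pos"])
mv([.631,.0927,.05],.112-np.pi/2)
```

```text
[0.63269076 0.09557559 0.11294645]
yaw -1.459 d [-0.0021  0.0027  0.0629] turn [-0.01 -0.12  0.07] q6 1.57
yaw 1.683 d [-0.0021  0.0027  0.0629] turn [ 1.9000e-01 -1.0000e-02 -1.7993e+02] q6 1.57
```

Emit:
{"method": "jog_arm", "body": {
  "deltas": [-0.002,0.003,0.02,0,0,0,-1,-0.002,0.003,0.04,0,0,0,-1,-0.002,0.003,0.056,0,0,0,-1,-0.002,0.003,0.062,0,0,0,-1,-0.002,0.003,0.062,0,0,0,-1,-0.002,0.003,0.062,0,0,0,-1,-0.002,0.003,0.062,0,0,0,-1,-0.002,0.003,0.062,0,0,0,-1]
}}

```text
time: 22.65
tool_pos: [0.631, 0.0919, 0.0507]
tcp_rot: [-3.136, -0.177, -0.003]
wrist_force: [-0.6, -0.4, -1.9]
width: 0.413
grip_force: 51.3
```

Run:
```python
from h import *
s=readout.read_state();print(s["tool_pos"],s["joint_vel"].round(3))
mv([.631,.0927,.045],.112-np.pi/2)
```

```text
[0.63099905 0.09193102 0.05073787] [-0.     0.002  0.004 -0.002  0.     0.001]
yaw -1.459 d [ 0.0001 -0.0008  0.0057] turn [-0.   -0.11  0.05] q6 1.56
yaw 1.683 d [ 0.0001 -0.0008  0.0057] turn [ 1.7000e-01 -0.0000e+00 -1.7995e+02] q6 1.56
```

Emit:
{"method": "jog_arm", "body": {
  "deltas": [0,-0.0008,0.003,0,0,0,-1,0,-0.0008,0.0045,0,0,0,-1,0,-0.0008,0.006,0,0,0,-1,0,-0.0008,0.0065,0,0,0,-1,0,-0.0008,0.0065,0,0,0,-1,0,-0.0008,0.0065,0,0,0,-1]
}}

```text
time: 23.25
tool_pos: [0.6302, 0.0927, 0.0454]
tcp_rot: [-3.136, -0.177, -0.0]
wrist_force: [-5.0, -1.1, 10.0]
width: 0.415
grip_force: 53.1
```

Emit:
{"method": "jog_arm", "body": {
  "deltas": [0,0,0,0,0,0,0,0,0,0,0,0,0,0.5,0,0,-0.002,0,0,0,1,0,0,-0.004,0,0,0,1,0,0,-0.03,0,0,0,1,0,0,-0.08,0,0,0,1,0,0,-0.13,0,0,0,1,0,0,-0.18,0,0,0,1]
}}

```text
time: 24.05
tool_pos: [0.6297, 0.0926, 0.2246]
tcp_rot: [3.137, 0.177, -0.001]
wrist_force: [1.3, 0.3, -0.1]
width: 0.998
grip_force: 0.0
```

Run:
```python
from h import *
mv([.545,.287,.235],.112+np.pi/2)
```

```text
yaw 1.683 d [-0.0622 -0.2027 -0.0103] turn [-6.0000e-02 -0.0000e+00 -1.7995e+02] q6 1.56
yaw 4.824 d [-0.0622 -0.2027 -0.0103] turn [-0.    0.04  0.05] q6 1.56
```

Emit:
{"method": "jog_arm", "body": {
  "deltas": [-0.01,-0.035,-0.01,0,0,-8,1,-0.02,-0.07,-0.01,0,0,-16,1,-0.03,-0.1,-0.01,0,0,-24,1,-0.04,-0.13,-0.01,0,0,-32,1,-0.05,-0.16,-0.01,0,0,-40,1,-0.056,-0.18,-0.01,0,0,-48,1,-0.06,-0.195,-0.01,0,0,-56,1,-0.062,-0.203,-0.01,0,0,-64,1]
}}

```text
time: 24.85
tool_pos: [0.5448, 0.2888, 0.2331]
tcp_rot: [-2.559, -1.821, -0.0]
wrist_force: [0.2, -0.5, -0.2]
width: 0.998
grip_force: 0.0
```

Emit:
{"method": "jog_arm", "body": {
  "deltas": [0,0,0,0,0,-8,1,0,0,0,0,0,-16,1,0,0,0,0,0,-24,1,0,0,0,0,0,-32,1,0,0,0,0,0,-40,1,0,0,0,0,0,-48,1,0,0,0,0,0,-56,1,0,0,0,0,0,-64,1]
}}

```text
time: 25.65
tool_pos: [0.5455, 0.2873, 0.2331]
tcp_rot: [-1.207, -2.9, 0.0]
wrist_force: [-0.4, -0.2, 0.1]
width: 0.996
grip_force: 0.0
```

Emit:
{"method": "jog_arm", "body": {
  "deltas": [0,0,0,0,0,-8,1,0,0,0,0,0,-16,1,0,0,0,0,0,-24,1,0,0,0,0,0,-32,1,0,0,0,0,0,-40,1,0,0,0,0,0,-48,1,0,0,0,0,0,-52,1,0,0,0,0,0,-52,1]
}}

```text
time: 26.45
tool_pos: [0.5456, 0.2873, 0.2331]
tcp_rot: [0.177, -3.137, 0.0]
wrist_force: [0.2, 0.3, -0.0]
width: 0.998
grip_force: 0.0
```

Emit:
{"method": "jog_arm", "body": {
  "deltas": [0,0,0,0,0,0,1,0,0,0,0,0,0,1,0,0,0,0,0,0,1]
}}

```text
time: 26.75
tool_pos: [0.5456, 0.2873, 0.2331]
tcp_rot: [-0.176, 3.137, 0.0]
wrist_force: [-0.5, 1.3, -0.6]
width: 1.001
grip_force: 0.0
```

Run:
```python
from h import *
import pickle
s=readout.read_state();print(s["tool_pos"],s["q"].round(2))
c=read_camera("wrist");pickle.dump(c,open("w7.pkl","wb"));t=read_camera("top");pickle.dump(t,open("t7.pkl","wb"))
a=cv2.resize(t["color"][110:230,235:405],(560,395),interpolation=cv2.INTER_CUBIC)
w=cv2.resize(c["color"],(240,180));sc=read_camera("scene")["color"][175:275,175:355];sc=cv2.resize(sc,(316,176))
o=np.zeros((580,560,3),np.uint8);o[:395]=a;o[398:578,:240]=w;o[400:576,242:558]=sc;cv2.imwrite("pics/m7.png",o)
mv([.5366,.2863,.24],.112+np.pi/2)
```

```text
[0.54558016 0.28733985 0.23310586] [ 0.44  0.16  1.75  0.    1.23 -1.24]
yaw 1.683 d [ 0.009  -0.     -0.0069] turn [-0.    0.    0.03] q6 -1.24
yaw 4.824 d [ 0.009  -0.     -0.0069] turn [  -0.     -0.   -179.97] q6 -1.24
```

View pics/m7.png

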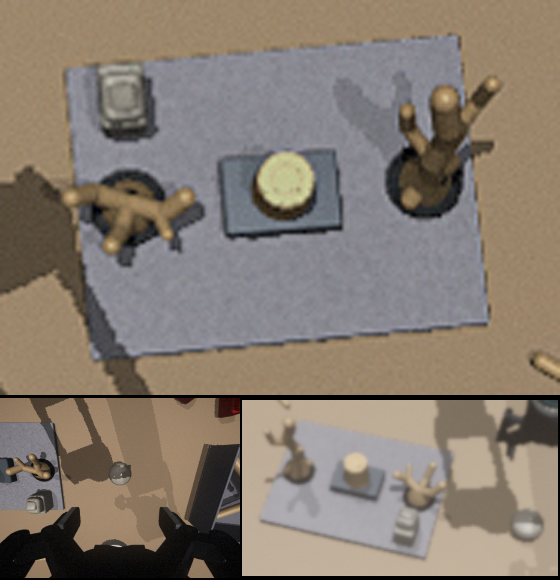

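The stump stands on the slab, with its top centred at about (287,180) in the crop. The stone stands behind the low root at (124,98). The pebble is in front of the camera. I'll check the numbers.

Run:
```python
from h import *
import pickle
t=pickle.load(open("t7.pkl","rb"));cv=lambda p:(np.array(p)+.5)/[560/170,395/120]-.5+[235,110]
g=t["color"][:,:,1].astype(int);m=np.zeros(g.shape,np.uint8);m[150:182,305:340]=(g>150)[150:182,305:340]
e=cv2.fitEllipse(max(cv2.findContours(m,0,1)[0],key=cv2.contourArea));print("stump",e,onplane(t,[e[0],(e[0][0]+e[1][0]/2,e[0][1])],.084).round(4))
f=proj(t,[[.5622,-.0313,.084]]);print(f)
# expected stone outline at target
u=np.array([np.cos(.112),np.sin(.112)]);n=np.array([-u[1],u[0]]);p=np.array([.63,.0926])
for z in(.012,.058): print("exp",z,((proj(t,[[*(p+a*25e-3*u+b*18e-3*n),z] for a,b in((1,1),(1,-1),(-1,-1),(-1,1))])-[235,110]+.5)*3.293-.5).round(0).tolist())
c=pickle.load(open("w7.pkl","rb"));h=cv2.cvtColor(c["color"],cv2.COLOR_BGR2HSV);print(h[175,245:320:5].tolist())
m=np.zeros(g.shape,np.uint8);m[140:212,245:318]=(h[:,:,1]<55)[140:212,245:318];m=cv2.morphologyEx(m,cv2.MORPH_OPEN,np.ones((3,3),np.uint8))
b=max(cv2.findContours(m,0,1)[0],key=cv2.contourArea);e=cv2.minEnclosingCircle(b);print("peb",e,onplane(c,[e[0],(e[0][0]+e[1],e[0][1])],.018))
```

```text
stump ((321.3055725097656, 164.0079803466797), (15.57109546661377, 15.790813446044922), 154.08139038085938) [[ 0.5638 -0.0318  0.084 ]
 [ 0.5642 -0.0507  0.084 ]]
[[321.0962442  164.65412459]]
exp 0.012 [[94.0, 78.0], [140.0, 74.0], [146.0, 136.0], [100.0, 141.0]]
exp 0.058 [[92.0, 64.0], [140.0, 60.0], [146.0, 125.0], [98.0, 129.0]]
[[17, 88, 87], [17, 87, 85], [18, 35, 73], [15, 45, 91], [17, 43, 96], [21, 35, 94], [19, 43, 100], [20, 32, 96], [18, 43, 71], [12, 47, 70], [19, 41, 69], [12, 55, 70], [18, 60, 64], [15, 89, 138], [15, 86, 140]]
peb ((279.75079345703125, 176.5725555419922), 26.43659210205078) [[0.53659149 0.28644433 0.018     ]
 [0.53324164 0.31587468 0.018     ]]
```

Emit:
{"method": "jog_arm", "body": {
  "deltas": [0.009,0,0.03,0,0,0,1,0.009,0,0.07,0,0,0,1,0.009,0,0.11,0,0,0,1,0.009,0,0.15,0,0,0,1,0.009,0,0.185,0,0,0,1,0.009,0,0.205,0,0,0,1,0.009,0,0.213,0,0,0,1,0.009,0,0.213,0,0,0,1]
}}

```text
time: 27.7
tool_pos: [0.5358, 0.2859, 0.0189]
tcp_rot: [0.177, -3.134, 0.001]
wrist_force: [0.2, 0.5, 0.8]
width: 1.004
grip_force: 0.0
```

Emit:
{"method": "jog_arm", "body": {
  "deltas": [0,0,0,0,0,0,0.6,0,0,0,0,0,0,0.4,0,0,0,0,0,0,0,0,0,0,0,0,0,-1,0,0,0,0,0,0,-1,0,0,0,0,0,0,-1,0,0,0,0,0,0,-1,0,0,0,0,0,0,-1],
  "squeeze": 40
}}

```text
time: 28.5
tool_pos: [0.5384, 0.2872, 0.0226]
tcp_rot: [-0.177, 3.133, 0.003]
wrist_force: [-1.3, -0.3, 6.7]
width: 0.671
grip_force: 43.5
```

Emit:
{"method": "jog_arm", "body": {
  "deltas": [0,0,-0.02,0,0,0,-1,0,0,-0.06,0,0,0,-1,0,0,-0.11,0,0,0,-1,0,0,-0.16,0,0,0,-1,0,0,-0.21,0,0,0,-1,0,0,-0.25,0,0,0,-1,0,0,-0.25,0,0,0,-1,0,0,-0.25,0,0,0,-1]
}}

```text
time: 29.3
tool_pos: [0.5371, 0.2866, 0.272]
tcp_rot: [-0.177, 3.133, 0.002]
wrist_force: [-0.1, -0.0, -2.5]
width: 0.669
grip_force: 43.9
```

Run:
```python
from h import *
mv([.497,-.154,.26],.112+np.pi/2)
```

```text
yaw 1.683 d [ 0.0895 -0.4333  0.0112] turn [0.07 0.19 0.05] q6 -1.23
yaw 4.824 d [ 0.0895 -0.4333  0.0112] turn [-3.0000e-01  1.0000e-01 -1.7995e+02] q6 -1.23
```

Emit:
{"method": "jog_arm", "body": {
  "deltas": [0.01,-0.045,0,0,0,0,-1,0.02,-0.094,0,0,0,0,-1,0.03,-0.143,0,0,0,0,-1,0.04,-0.192,0,0,0,0,-1,0.05,-0.241,0,0,0,0,-1,0.06,-0.29,0,0,0,0,-1,0.07,-0.338,0,0,0,0,-1,0.08,-0.385,0,0,0,0,-1]
}}

```text
time: 30.1
tool_pos: [0.4982, -0.1068, 0.2671]
tcp_rot: [0.177, -3.132, -0.002]
wrist_force: [1.1, 0.6, -1.6]
width: 0.67
grip_force: 43.9
```

Emit:
{"method": "jog_arm", "body": {
  "deltas": [0.006,-0.035,0,0,0,0,-1,0.0085,-0.0483,0,0,0,0,-1,0.0085,-0.0483,0,0,0,0,-1,0.0085,-0.0483,0,0,0,0,-1,0.0085,-0.0483,0.03,0,0,0,-1,0.0085,-0.0483,0.07,0,0,0,-1,0.0085,-0.0483,0.08,0,0,0,-1,0.0085,-0.0483,0.08,0,0,0,-1]
}}

```text
time: 30.9
tool_pos: [0.4957, -0.1521, 0.1876]
tcp_rot: [0.18, -3.131, -0.004]
wrist_force: [-0.5, -0.3, -0.9]
width: 0.672
grip_force: 44.0
```

Run:
```python
from h import *
s=readout.read_state();print(s["tool_pos"],s["q"].round(2))
c=read_camera("wrist");cv2.imwrite("pics/w8.png",c["color"])
mv([.498,-.154,.045],.112+np.pi/2)
```

```text
[ 0.49572282 -0.15209689  0.18756753] [-0.35  0.02  2.    0.    1.13 -2.03]
yaw 1.683 d [-0.0009 -0.0013  0.1447] turn [ 0.06 -0.09  0.14] q6 -2.03
yaw 4.824 d [-0.0009 -0.0013  0.1447] turn [ 1.5000e-01  1.0000e-01 -1.7986e+02] q6 -2.03
```

View pics/w8.png

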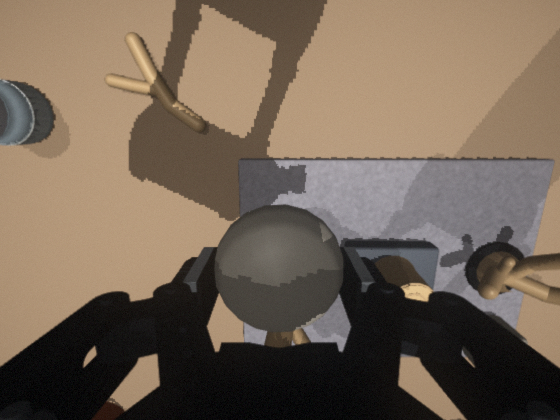

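The pebble is held level in the jaws. The twig, jar and slab are all clear of the descent.

Emit:
{"method": "jog_arm", "body": {
  "deltas": [-0.001,-0.001,0.04,0,0,0,-1,-0.001,-0.001,0.08,0,0,0,-1,-0.001,-0.001,0.115,0,0,0,-1,-0.001,-0.001,0.135,0,0,0,-1,-0.001,-0.001,0.144,0,0,0,-1,-0.001,-0.001,0.144,0,0,0,-1,-0.001,-0.001,0.144,0,0,0,-1,-0.001,-0.001,0.144,0,0,0,-1]
}}

```text
time: 31.75
tool_pos: [0.5006, -0.1557, 0.0484]
tcp_rot: [-0.177, 3.133, -0.003]
wrist_force: [0.3, -0.0, -1.3]
width: 0.667
grip_force: 44.0
```

Emit:
{"method": "jog_arm", "body": {
  "deltas": [0,0,0,0,0,0,-1,0,0,0,0,0,0,-1,0,0,0,0,0,0,-1]
}}

```text
time: 32.05
tool_pos: [0.4989, -0.1552, 0.0466]
tcp_rot: [-0.177, 3.136, -0.001]
wrist_force: [-0.1, -0.0, -1.7]
width: 0.671
grip_force: 44.0
```

Run:
```python
from h import *
s=readout.read_state();print(s["tool_pos"])
mv([.498,-.154,.0346],.112+np.pi/2)
```

```text
[ 0.49888834 -0.15519995  0.04663638]
yaw 1.683 d [0.0008 0.0013 0.012 ] turn [-0.02  0.05  0.05] q6 -2.03
yaw 4.824 d [0.0008 0.0013 0.012 ] turn [-7.0000e-02 -4.0000e-02 -1.7995e+02] q6 -2.03
```

Emit:
{"method": "jog_arm", "body": {
  "deltas": [0.001,0.001,0.005,0,0,0,-1,0.001,0.001,0.009,0,0,0,-1,0.001,0.001,0.011,0,0,0,-1,0.001,0.001,0.0125,0,0,0,-1,0.001,0.001,0.0125,0,0,0,-1,0.001,0.001,0.0125,0,0,0,-1,0.001,0.001,0.0125,0,0,0,-1]
}}

```text
time: 32.75
tool_pos: [0.4968, -0.1539, 0.0346]
tcp_rot: [0.177, -3.134, -0.001]
wrist_force: [-6.6, 2.7, 11.5]
width: 0.669
grip_force: 45.2
```

Emit:
{"method": "jog_arm", "body": {
  "deltas": [0,0,0,0,0,0,0.5,0,0,-0.001,0,0,0,0.8,0,0,-0.003,0,0,0,1,0,0,-0.005,0,0,0,1,0,0,-0.03,0,0,0,1,0,0,-0.08,0,0,0,1,0,0,-0.13,0,0,0,1,0,0,-0.18,0,0,0,1]
}}

```text
time: 33.55
tool_pos: [0.4971, -0.154, 0.2153]
tcp_rot: [0.177, -3.136, -0.0]
wrist_force: [0.6, -0.3, -0.1]
width: 0.996
grip_force: 0.0
```

Emit:
{"method": "jog_arm", "body": {
  "deltas": [0,0.045,-0.02,0,0,0,1,0,0.09,-0.04,0,0,0,1,0,0.135,-0.06,0,0,0,1,0,0.18,-0.06,0,0,0,1,0,0.22,-0.06,0,0,0,1,0,0.25,-0.06,0,0,0,1,0,0.25,-0.06,0,0,0,1,0,0.25,-0.06,0,0,0,1]
}}

```text
time: 34.35
tool_pos: [0.4692, 0.0946, 0.2736]
tcp_rot: [-0.18, 3.136, -0.001]
wrist_force: [-0.2, -0.5, -0.4]
width: 1.0
grip_force: 0.0
```

Run:
```python
from h import *
import pickle
s=readout.read_state();print(s["tool_pos"],s["time"])
t=read_camera("top");pickle.dump(t,open("t9.pkl","wb"))
cv2.imwrite("pics/t9.png",cv2.resize(t["color"][110:230,245:405],(800,600),interpolation=cv2.INTER_CUBIC))
```

```text
[0.46919493 0.09461443 0.27362876] 34.35
```

View pics/t9.png

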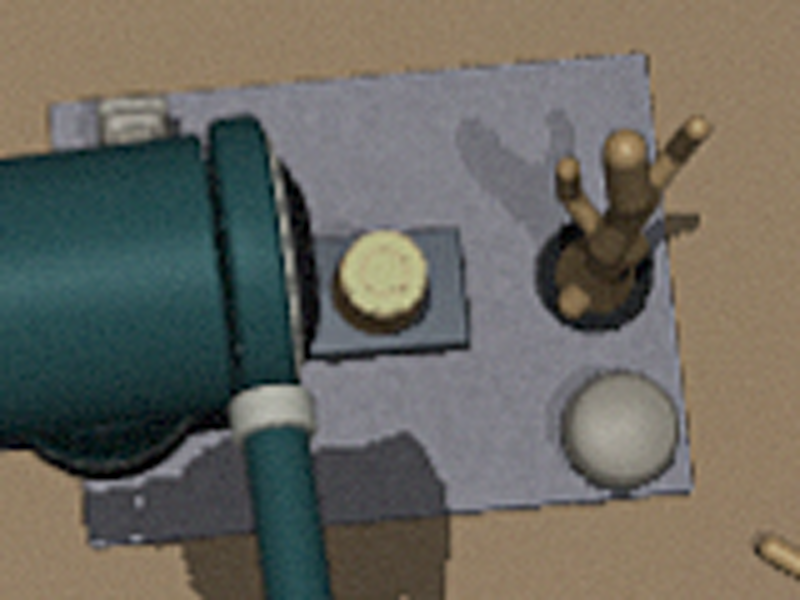

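The pebble lies flat in front of the tall root, centred at about (620,428). The tall foot is at about (595,272), and the stump and slab are undisturbed.

Run:
```python
from h import *
import pickle
t=pickle.load(open("t9.pkl","rb"));cv=lambda p:(np.array(p)+.5)/5-.5+[245,110]
h=cv2.cvtColor(t["color"],cv2.COLOR_BGR2HSV)
m=np.zeros(h.shape[:2],np.uint8);m[183:209,355:383]=((h[:,:,2]>138)|((h[:,:,0]<60)&(h[:,:,1]<70)&(h[:,:,2]>70)))[183:209,355:383]
b=max(cv2.findContours(m,0,1)[0],key=cv2.contourArea);e=cv2.minEnclosingCircle(b);print(e)
u=np.array([np.cos(.112),np.sin(.112)]);n=np.array([-u[1],u[0]])
for q in(e[0],cv([(620,428)])[0]):
    P=onplane(t,[q],.030)[0];F=onplane(t,cv([(595,272)]),.018)[0]
    for f in(F[:2],np.array([.5765,-.145])): print("peb",P.round(4),"foot",f.round(4),"rel board",((P[:2]-f)@u).round(4),((P[:2]-f)@n).round(4))
t=pickle.load(open("t7.pkl","rb"));a=cv2.resize(t["color"][120:190,248:304],None,fx=8,fy=8,interpolation=cv2.INTER_CUBIC)
s=np.array([.63,.0926])
for z,col in((.012,(0,255,255)),(.058,(0,255,0))):
    q=(proj(t,[[*(s+i*.025*u+j*.018*n),z] for i,j in((1,1),(1,-1),(-1,-1),(-1,1))])-[248,120]+.5)*8-.5
    cv2.polylines(a,[q.round().astype(int)],True,col,1)
q=(proj(t,[[.5505+.03*np.cos(k),.0837+.03*np.sin(k),.018] for k in np.arange(0,6.3,.1)])-[248,120]+.5)*8-.5
cv2.polylines(a,[q.round().astype(int)],True,(0,0,255),1)
cv2.imwrite("pics/st.png",a)
```

```text
((370.7195129394531, 192.28048706054688), 14.607523918151855)
peb [ 0.5037 -0.1614  0.03  ] foot [ 0.5774 -0.1448] rel board -0.0751 -0.0083
peb [ 0.5037 -0.1614  0.03  ] foot [ 0.5765 -0.145 ] rel board -0.0742 -0.0081
peb [ 0.4961 -0.156   0.03  ] foot [ 0.5774 -0.1448] rel board -0.082 -0.0021
peb [ 0.4961 -0.156   0.03  ] foot [ 0.5765 -0.145 ] rel board -0.0811 -0.002
```

View pics/st.png

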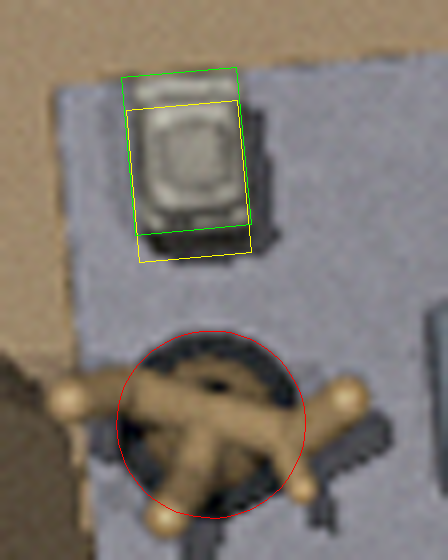

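The stone's outline matches its target square to about 2 mm, and the foot circle fits. By the clean hand-read centre the pebble is within about 2 mm; the automatic circle fit also picked up board pixels, so I discarded it. Nothing is touching the robot, so I'm handing in.

```bash
python3 -c "
from h import *
print(finish_job())"
```

```text
the job is handed in; nothing more can be done
None
```

The job is handed in: slab, stump, stone and pebble were placed in the order asked and let go, each about 2 mm or less from its target in the camera images; I didn't touch the jar or the twig.

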